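Open the bottle station to its middle click and park the dropper bottle

TASK

Push the T-bar rod of the bottle station to its middle click, so that the window of the sliding shutter lies over the well and leaves it open, and then put the amber dropper bottle upright in the well, standing on its floor. Lower the bottle in rather than dropping it, and leave the other things on the bench where they are.

Things in the scene. Friction and masses are not known exactly. Their poses are not given: they have to be found in the camera images.
- station: Bottle station, fixed to the bench: white block, 164 mm in its x (-56 to +108 mm), 90 mm in y, 50 mm high. Origin under the well's centre at bench height, z up; the rod comes out at the front, -x. Two rails on top (inner faces 37 mm from the middle line, tops 59 mm above the bench) guide a sliding shutter.
- window (a point): Centre of the round 46 mm window in the steel shutter plate, at its upper face, 54.5 mm above the bench; moves with the rod. The plate is 66 mm wide, blank behind the window, with a 12 x 34 mm cross slot 40 mm in front of it. Rod out: the blank covers the well; middle click: the window lies over it; fully in: only the slot does.
- rod (a joint): Push-pull rod with the shutter: 0 = fully out (-x of the station), grows as it is pushed in along the station's +x, 0.080 m = fully in. Clicks at 0, 0.040 (middle) and 0.080 m. Within about 11 mm of a click a spring catch draws it there; between clicks friction (2 N) holds it. Moving it takes up to 10 N. It starts between 0 and 0.025 m.
- bar (a point): Centre of the T-bar at the front end of the rod, 90 mm above the bench: black round bar 14 mm thick, 66 mm long, lying along the station's y; moves with the rod. Axes as the station's. An 8 mm thick stem runs back from below its middle, top 59 mm above the bench; an upright 14 mm wide joins them. At the middle click the bar is 126 mm in front (-x) of the well's centre.
- well (a point): Centre of the well's flat floor, 5 mm above the bench; the well is 45 mm deep, and its mouth is at 50 mm with the shutter just above.
- bottle: Amber dropper bottle standing on the bench, 95 mm tall, 55 g: body 33 mm wide up to 60 mm, black collar 21 mm wide from 60 to 74 mm, rubber bulb 13.6 mm wide from 74 to 95 mm; origin at the centre of its underside, z up. Standing in the well, its top is about 45 mm above the shutter.
- needle_bottle: Bystander: small steel flux bottle with a brass needle, 36 mm wide, 86 mm tall, standing; origin at the centre of its underside.
- tub: Bystander: round tub of cotton buds, 60 mm wide, 81 mm tall, standing; origin at the centre of its underside.
- spool: Bystander: white solder spool, 53 mm wide, 30 mm tall, standing on its flange; origin at the centre of its underside.
- puck: Bystander: round aluminium tip-cleaner pot, 58 mm wide, 33 mm tall; origin at the centre of its underside.
There are look-alikes about, which are no part of the job. What is shaped like the bottle but purple is not meant.

How it is judged:
On the way:
1. the rod rests at its middle click, the well open (value of joint rod between 0.035 and 0.045 m and velocity of joint rod between -0.01 and 0.01 m/s), for 0.3 s.
At the end, for the whole second after the job is handed in: The rod is at its middle click (within 5 mm), and the dropper bottle stands at rest in the well: its underside on the well's floor (within 4 mm), within 10 mm of the well's centre, tilted less than 0.15 rad (value of joint rod between 0.035 and 0.045 m and horizontal distance between bottle and well below 0.01 m and z of bottle in the frame of well between -0.004 and 0.004 m and angle between bottle's own z axis and vertical below 0.15 rad and linear speed of bottle below 0.02 m/s); the robot touches nothing.
It fails at once if the bottle is dropped into the well (faster than 0.6 m/s over it) (horizontal distance between bottle and well below 0.03 m and z of bottle in the frame of well below 0.07 m and linear speed of bottle above 0.6 m/s).
It fails at once if another thing on the bench is moved more than 30 mm (distance of any of needle_bottle, tub, spool, puck from where it was at the start of the episode above 0.03 m).
It also fails if it takes over 56 s, if anything falls off the work surface, if the arm or the gripper's body presses on something with over 40 N, if the wrist force passes 120 N, or if a joint passes its speed limit or range.

ROBOT

A 6-joint arm with a two-finger parallel gripper is mounted at the origin on a cart in front of the work surface, level with it; the furniture and walls round the work are solid. World frame = base frame: x ahead of the robot, y to its left, z up, the work surface at z = 0. Lengths are in m, angles in rad, forces in N, time in s.
With the tool pointing down it reaches from about 0.4 to 0.825 m from the base axis. Payload 7 kg.
Tool frame: the origin (TCP) lies at the very end of the fingers, on their centre line; the grasp point (between the pads) lies pinch_z behind it (pinch_z is the distance from the TCP to the grasp point, in m); z points along the fingers, y is the line along which they close (so a half turn about z gives the same grasp; the last joint's range is limited). The gripper opens to 88 mm and grips with 3 to 60 N. Pads are 19 mm wide; open, the fingers measure 130 mm over their backs; the gripper's body (78 mm by 193 mm) begins 47 mm behind the grasp point.
Start: joints at [-0.964, 0.359, 0.012, 0, -1.224, -0.288], TCP at [0.212, -0.641, 0.198] pointing down, gripper open.
Joint ranges: [-3.07, 3.07], [-1.43, 2.12], [-1.02, 1.25], [-3.03, 1.67], [-3.05, -0], [-3.03, 3.03]. Speed limits (rad/s): [2.39, 2.39, 3.01, 3.14, 3.14, 3.14].

INTERFACE

Orientations are given as a 3x3 rotation matrix whose columns are the frame's x, y, z axes.
In Python, from plant import sense, snapshot, close_job, pinch_z gives the robot as it stands. The module is installed in compiled form; this text tells all that it offers.
- The arm moves only by the tool step_arm, never from a script. Its arguments are lists of equal length, an entry for each row: "delta_rot": the turn, a rotation vector about the tool's x, y, z normalised to -1 to 1, where 1 is 60 degrees, a list of three; "linear": the shift along the tool's x, y, z normalised to -1 to 1, where 1 is 25 mm, a list of three; "hand": the closure, from -1 (fully open) to 1 (shut). A call has 1 to 20 rows; each row shifts and turns the commanded pose from where the row before left it, along the tool's axes as they then stand; what a row does not reach is not made up. A row lasts 1/10 s, in which the tool goes at most 50 mm and 8.59 degrees, less where a joint would pass 70% of its speed; a pose out of reach is approached as far as the arm can. A call with a number of a shift or a turn outside -1 to 1 is refused whole. A call with a gripper value outside its range is refused whole. The fingers move at their own pace and stop on an object; the grip force is fixed at half the most. Time passes only in rows, so rows that do not move let the fingers close. It gives the time, the measured TCP pose, the force, the opening and the grip force at its end, in the units of the state.
- sense(): the state, without advancing time (a new reading comes with each control period).
- snapshot(name): name is "side" or "top"; returns a dict with "color" (400x640x3 uint8, blue, green, red), "vertical_fov" (degrees; the focal length in pixels is half the picture's height over the tangent of half this angle, whatever the lens; pixels are square), "cx", "cy" (the principal point, pixels), "position" and "attitude" of the camera in the world. Camera axes: x right, y down, z forward; pixel columns grow to the right and rows downward; lengths in m; the calibration is good to about 2 mm. A picture is of the moment at which its call begins. There is no depth.
- close_job(): hands the job in; it is judged then, once.
The state is a dict: "time_s": time; "joint_positions": joint angles; "joint_vel": joint speeds; "joint_torque": joint torques, N m; "position": TCP position; "ee_rot": TCP orientation; "force": force on the tool from outside, world axes, zero at the start; "moment": the same for the moment, N m; "finger_gap": finger opening in m; "grasp_force": force on a finger pad.
Only numpy, scipy, OpenCV 4.12 (cv2) and the standard library are available. Lean on these libraries where they do the work, as an engineer would, in place of code of your own. Each camera call takes 0.05 s, during which the arm holds its last target. There are 200 camera calls.

## Working session

There is one attempt and no reset: what is moved stays moved. The work goes in short steps, Python scripts to look and compute and a tool call to move; the robot and the scene stay as the last step left them, time stands still between calls to the robot, and variables do not carry over. Pictures are saved under pics/ and viewed, at most 13 in all, crops included, and the job is handed in when it is done.

Besides the shell and the picture viewer there is one more tool, called after ">>>" in YAML: its name, and indented under it one key for each argument. step_arm: Moves the arm, as the interface text tells. Its arguments: {"type":"object","properties":{"delta_rot":{"type":"array","items":{"type":"array","items":{"type":"number"}}},"linear":{"type":"array","items":{"type":"array","items":{"type":"number"}}},"hand":{"type":"array","items":{"type":"number"}}},"required":["delta_rot","linear","hand"]}

```bash
mkdir -p pics
cat > h.py <<'E'
import numpy as np, cv2
from plant import sense, snapshot, close_job, pinch_z
def snap(n,f=None):
    s=snapshot(n)
    if f: cv2.imwrite('pics/'+f,s['color'])
    return s
def ray(s,u,v):
    f=200/np.tan(np.radians(s['vertical_fov'])/2)
    d=np.array(s['attitude'])@np.array([(u-s['cx'])/f,(v-s['cy'])/f,1.]);return np.array(s['position']),d
def onz(s,u,v,z):
    p,d=ray(s,u,v);return (p+d*(z-p[2])/d[2]).round(4)
def proj(s,P):
    f=200/np.tan(np.radians(s['vertical_fov'])/2)
    c=np.array(s['attitude']).T@(np.array(P)-s['position']);return (c[:2]/c[2]*f+[s['cx'],s['cy']]).round(1)
E
python3 - <<'E'
from h import *
for n in('top','side'):
    s=snap(n,n+'0.png');print(n,s['vertical_fov'],s['cx'],s['cy'],np.round(s['position'],3),np.round(s['attitude'],3).tolist(),s['color'].shape)
st=sense();print(pinch_z,st['time_s'],np.round(st['position'],4),np.round(st['ee_rot'],3).tolist(),st['finger_gap'],st['force'])
E
```

```text
top 49.5414240820333 313.8127621546679 194.52178218365012 [ 0.416 -0.195  1.032] [[0.011, -0.996, 0.089], [-1.0, -0.012, -0.012], [0.013, -0.089, -0.996]] (400, 640, 3)
side 43.166619439470004 319.39559204927747 199.04224148868158 [ 0.355 -1.363  0.829] [[0.992, -0.062, 0.11], [-0.126, -0.532, 0.837], [0.007, -0.844, -0.536]] (400, 640, 3)
0.0188 0.1 [ 0.2114 -0.6405  0.1969] [[-0.95, -0.313, -0.001], [-0.313, 0.95, 0.001], [0.0, 0.002, -1.0]] 0.08784272819201314 [-0.4236574  -1.20968502  0.19168722]
```

View pics/top0.png

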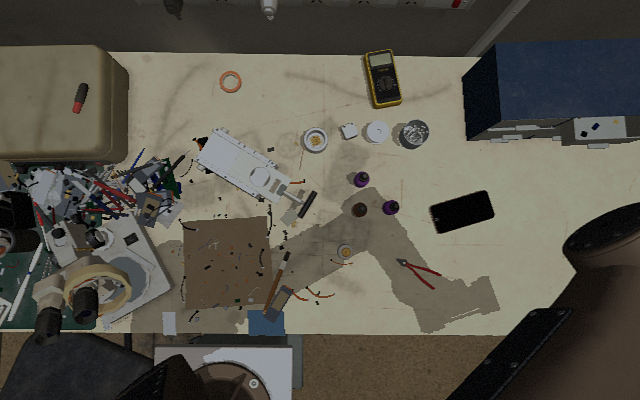

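View pics/side0.png

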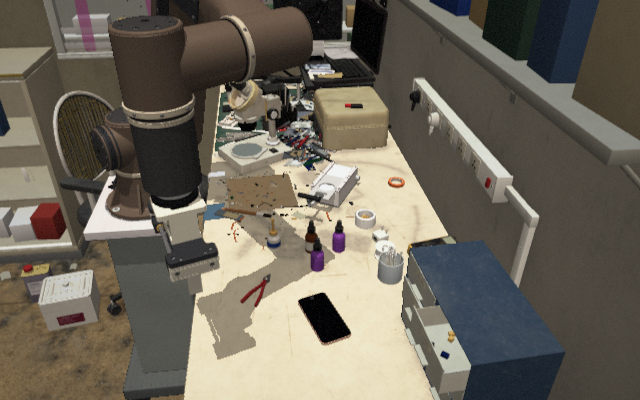

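The top view shows the station around (240,165) with its bar at (308,204). The amber bottle is at about (360,210), with purple look-alikes at (361,180) and (390,207). The needle bottle is at (345,251), the spool or puck at (315,140) and (376,132), and the tub at (414,134). The side view confirms the amber bottle at (312,237), just behind the purple one at (317,258).

Run:
```python
from h import *
a=cv2.imread('pics/top0.png')[115:265,190:390];cv2.imwrite('pics/c1.png',cv2.resize(a,None,fx=4,fy=4,interpolation=cv2.INTER_CUBIC))
b=cv2.imread('pics/side0.png')[155:285,250:420];cv2.imwrite('pics/c2.png',cv2.resize(b,None,fx=4.5,fy=4.5,interpolation=cv2.INTER_CUBIC))
```

```text
(no output)
```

View pics/c1.png

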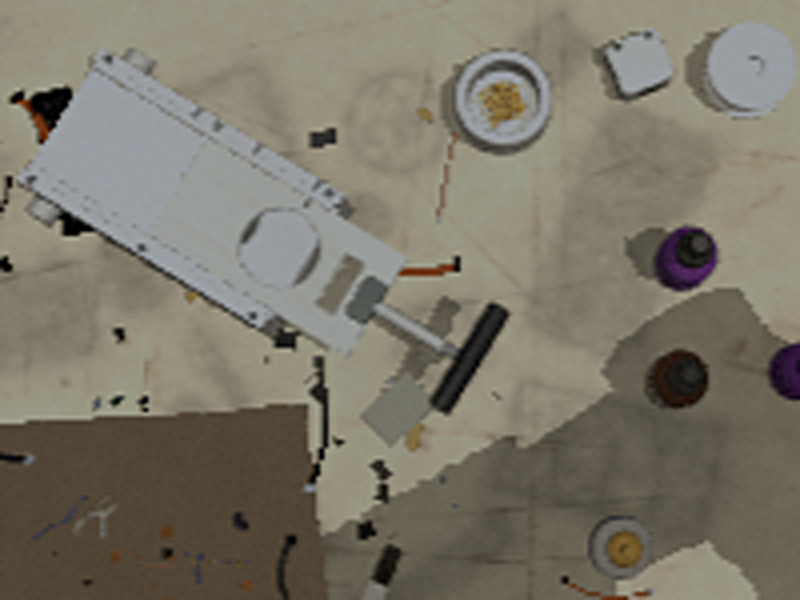

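View pics/c2.png

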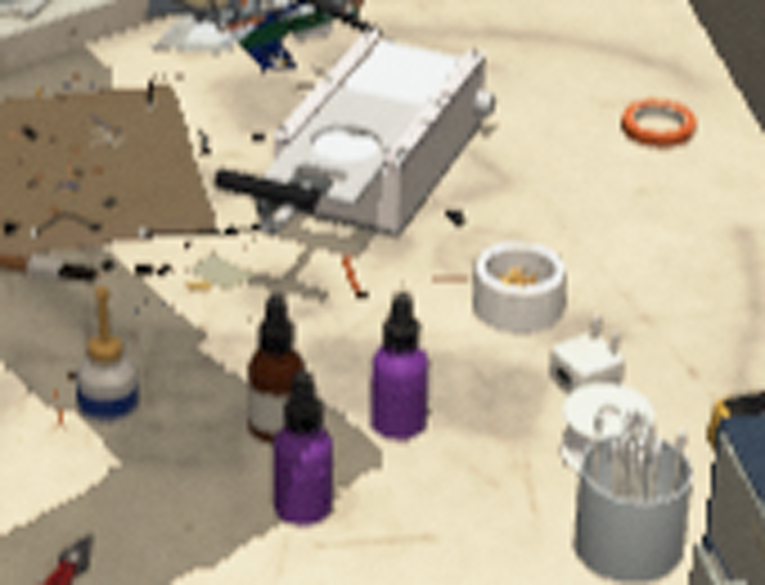

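The crops show the following positions:
- **Station (c1):** window at (279,248), bar ends at (500,308) and (438,408), station back corners at (103,52) and (22,178).
- **Amber bottle:** c1 body at (678,380) and bulb at (688,375). In c2 its bulb tip is at (277,297).

```bash
cat > m.py <<'E'
from h import *
s=snap('top')
T=lambda u,v,z: onz(s,190+(u+.5)/4-.5,115+(v+.5)/4-.5,z)
hsv=cv2.cvtColor(s['color'],cv2.COLOR_BGR2HSV)
win=T(279,248,.0545)
# dark bar mask
m=np.zeros((400,640),np.uint8);g=s['color'].max(2);m[185:225,292:322]=(g[185:225,292:322]<60)*255
c=max(cv2.findContours(m,0,2)[0],key=cv2.contourArea);r=cv2.minAreaRect(c);print('bar rect',r)
bar=onz(s,*r[0],.092);bx=[onz(s,*p,.09) for p in cv2.boxPoints(r)];print('bar',bar,[b.tolist() for b in bx])
for n,u,v in(('bl',103,52),('br',22,178),('fl',345,205),('fr',268,325)):print(n,T(u,v,.059))
print('win',win,np.linalg.norm((bar-win)[:2]))
ax=(win-bar)[:2];print('yaw',np.arctan2(ax[1],ax[0]))
print('bottle body',T(678,380,.05),'collar',T(686,377,.074),'bulb',T(688,374,.095))
for n,u,v,z in(('purpleA',686,258,.05),('purpleA bulb',695,247,.09),('puck/pot',502,100,.033),('needle',620,547,.04),('sw',638,65,.03)):print(n,T(u,v,z))
for n,u,v,z in(('purpleB',390.5,207.5,.06),('spool',376,132,.03)):print(n,onz(s,u,v,z))
q=snap('side');S=lambda u,v:(250+(u+.5)/4.5-.5,155+(v+.5)/4.5-.5)
for n,uv,z in(('bulb top',(277,295),.095),('PB',(304,374),.095),('PA',(402,293),.095),('needle',(102,290),.086)):print(n,onz(q,*S(*uv),z))
E
python3 m.py
```

```text
bar rect ((306.6741638183594, 203.92135620117188), (6.1479878425598145, 29.679943084716797), 32.00538635253906)
bar [ 0.4789 -0.1907  0.092 ] [[0.455, -0.1683, 0.09], [0.5103, -0.2018, 0.09], [0.5033, -0.2133, 0.09], [0.448, -0.1797, 0.09]]
bl [0.653  0.0195 0.059 ]
br [0.5798 0.063  0.059 ]
fl [ 0.5667 -0.1198  0.059 ]
fr [ 0.498  -0.0778  0.059 ]
win [ 0.5423 -0.0825  0.0545] 0.1254065389044766
yaw 1.0407703253415412
bottle body [ 0.4701 -0.3098  0.05  ] collar [ 0.4705 -0.3114  0.074 ] bulb [ 0.471  -0.3099  0.095 ]
purpleA [ 0.54   -0.3143  0.05  ]
purpleA bulb [ 0.541  -0.3143  0.09  ]
puck/pot [ 0.6339 -0.2084  0.033 ]
needle [ 0.3753 -0.2781  0.04  ]
sw [ 0.6565 -0.2883  0.03  ]
purpleB [ 0.4752 -0.3793  0.06  ]
spool [ 0.6547 -0.3517  0.03  ]
bulb top [ 0.4725 -0.313   0.095 ]
PB [ 0.4785 -0.3886  0.095 ]
PA [ 0.543  -0.3193  0.095 ]
needle [ 0.3748 -0.2835  0.086 ]
```

>>> step_arm:
  delta_rot:
    - [0, 0, 0]
    - [0, 0, 0]
    - [0, 0, 0]
    - [0, 0, 0]
    - [0, 0, 0]
    - [0, 0, 0]
    - [0, 0, 0]
    - [0, 0, 0]
    - [0, 0, 0]
    - [0, 0, 0]
    - [0, 0, 0]
    - [0, 0, 0]
    - [0, 0, 0]
    - [0, 0, 0]
    - [0, 0, 0]
    - [0, 0, 0]
    - [0, 0, 0]
    - [0, 0, 0]
    - [0, 0, 0]
    - [0, 0, 0]
  linear:
    - [-0.79, 0.69, 0]
    - [-0.79, 0.69, 0]
    - [-0.79, 0.69, 0]
    - [-0.79, 0.69, 0]
    - [-0.79, 0.69, 0]
    - [-0.79, 0.69, 0]
    - [-0.79, 0.69, 0]
    - [-0.79, 0.69, 0]
    - [-0.79, 0.69, 0]
    - [-0.79, 0.69, 0]
    - [-0.79, 0.69, 0]
    - [-0.79, 0.69, 0]
    - [-0.79, 0.69, 0]
    - [-0.79, 0.69, 0]
    - [-0.79, 0.69, 0]
    - [-0.79, 0.69, 0]
    - [-0.79, 0.69, 0]
    - [-0.79, 0.69, 0]
    - [-0.79, 0.69, 0]
    - [-0.79, 0.69, 0]
  hand: [0.09, 0.09, 0.09, 0.09, 0.09, 0.09, 0.09, 0.09, 0.09, 0.09, 0.09, 0.09, 0.09, 0.09, 0.09, 0.09, 0.09, 0.09, 0.09, 0.09]

```text
time_s: 2.2
position: [0.4788, -0.1885, 0.1978]
ee_rot: [[-0.95, -0.314, 0.0], [-0.314, 0.95, 0.0], [-0.0, 0.0, -1.0]]
force: [-0.1, 0.0, 0.3]
finger_gap: 0.04
grasp_force: 0.0
```

>>> step_arm:
  delta_rot:
    - [0, 0, 0.1164]
    - [0, 0, 0.1164]
    - [0, 0, 0.1164]
    - [0, 0, 0.1164]
    - [0, 0, 0.1164]
    - [0, 0, 0.1164]
    - [0, 0, 0.1164]
    - [0, 0, 0]
    - [0, 0, 0]
  linear:
    - [0, 0, 0]
    - [0, 0, 0]
    - [0, 0, 0]
    - [0, 0, 0]
    - [0, 0, 0]
    - [0, 0, 0]
    - [0, 0, 0]
    - [0, 0, 0]
    - [0, 0, 0]
  hand: [0.09, 0.09, 0.09, 0.09, 0.09, 0.09, 0.09, 0.09, 0.09]

```text
time_s: 3.1
position: [0.4784, -0.1895, 0.1977]
ee_rot: [[-0.862, 0.506, -0.0], [0.506, 0.862, 0.0], [0.0, -0.0, -1.0]]
force: [0.1, 0.2, -0.7]
finger_gap: 0.0399
grasp_force: 0.0
```

>>> step_arm:
  delta_rot:
    - [0, 0, 0]
    - [0, 0, 0]
    - [0, 0, 0]
    - [0, 0, 0]
    - [0, 0, 0]
    - [0, 0, 0]
    - [0, 0, 0]
    - [0, 0, 0]
    - [0, 0, 0]
    - [0, 0, 0]
    - [0, 0, 0]
    - [0, 0, 0]
    - [0, 0, 0]
    - [0, 0, 0]
  linear:
    - [0, 0, 0.7]
    - [0, 0, 0.7]
    - [0, 0, 0.7]
    - [0, 0, 0.7]
    - [0, 0, 0.7]
    - [0, 0, 0.7]
    - [0, 0, 0.7]
    - [0, 0, 0.1]
    - [0, 0, 0]
    - [0, 0, 0]
    - [0, 0, 0]
    - [0, 0, 0]
    - [0, 0, 0]
    - [0, 0, 0]
  hand: [0.09, 0.09, 0.09, 0.09, 0.09, 0.09, 0.09, 0.09, 0.09, 1, 1, 1, 1, 1]

```text
time_s: 4.5
position: [0.4786, -0.1896, 0.073]
ee_rot: [[-0.861, 0.509, 0.0], [0.509, 0.861, -0.0], [-0.0, 0.0, -1.0]]
force: [0.4, -0.6, 0.6]
finger_gap: 0.0052
grasp_force: 0.0
```

Run:
```python
from h import *
a=snap('side')['color'][140:270,240:400];b=snap('top')['color'][140:260,230:400]
f=lambda i,h:cv2.resize(i,(int(i.shape[1]*h/i.shape[0]),h),interpolation=2)
i=np.hstack([f(a,320),f(b,320)]);print(i.shape);i=cv2.resize(i,(800,int(i.shape[0]*800/i.shape[1])));cv2.imwrite('pics/d1.png',i)
print(sense()['finger_gap'],sense()['grasp_force'])
```

```text
(320, 846, 3)
0.0009954153720079977 0.0
```

View pics/d1.png

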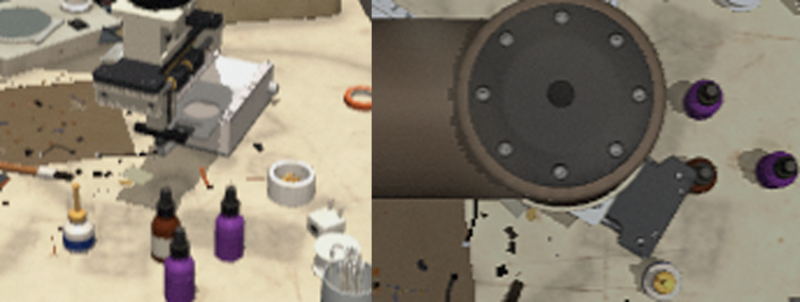

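The fingers are fully shut and the bar is still seen at about (160,132) in the left panel, so they closed on nothing. I'll take a closer crop with the expected points marked.

Run:
```python
from h import *
s=snap('side');st=sense()
for n,P in(('barL',(.4506,-.1742,.09)),('barR',(.5074,-.2078,.09)),('tcp',st['position'])):print(n,proj(s,P))
print(np.round(st['position'],4))
cv2.imwrite('pics/d2.png',cv2.resize(s['color'][140:230,270:370],None,fx=6,fy=6,interpolation=cv2.INTER_CUBIC))
```

```text
barL [297.7 193.8]
barR [319.6 199. ]
tcp [308.3 201.3]
[ 0.4785 -0.1896  0.0728]
```

View pics/d2.png

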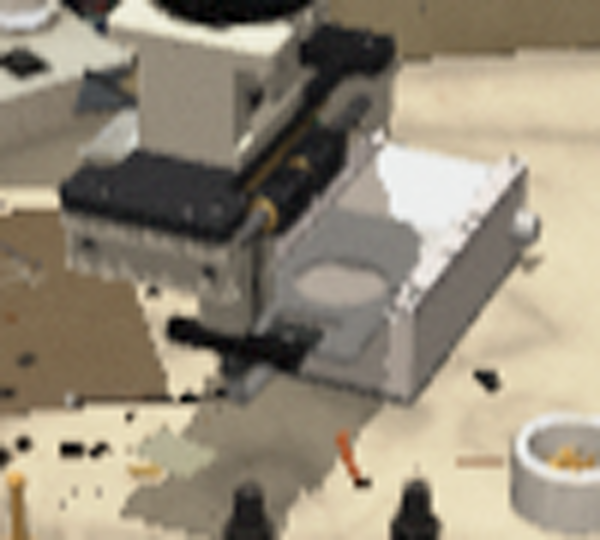

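The crop shows the bar from (170,328) to (320,347), in front of closed light-grey fingers at x 205–262. Next I'll nudge the tool in steps and watch the force to see whether the bar is in contact.

>>> step_arm:
  delta_rot:
    - [0, 0, 0]
    - [0, 0, 0]
    - [0, 0, 0]
    - [0, 0, 0]
  linear:
    - [0, 0.1, 0]
    - [0, 0.1, 0]
    - [0, 0.1, 0]
    - [0, 0, 0]
  hand: [1, 1, 1, 1]

```text
time_s: 5.05
position: [0.4826, -0.1828, 0.0728]
ee_rot: [[-0.861, 0.509, 0.0], [0.509, 0.861, -0.0], [-0.0, 0.0, -1.0]]
force: [-1.2, 0.8, -0.3]
finger_gap: 0.0003
grasp_force: 0.0
```

Run:
```python
from h import *
s=snap('side');st=sense();print(st['force'],st['finger_gap'],st['joint_positions'])
cv2.imwrite('pics/d3.png',cv2.resize(s['color'][150:220,280:350],None,fx=8,fy=8,interpolation=cv2.INTER_LANCZOS4))
c=s['color'][185:208,290:330].max(2);print(c[:,::2])
```

```text
[ 0.23885669 -1.30488922  1.26000896] 0.0005112648723977359 [ 1.85387043e-02  2.19637061e-01 -5.02391443e-01 -4.43491159e-06
 -8.48896591e-01 -2.12336920e+00]
[[127 190 182 145 132 131 143 113  89 114 113  96  84 110 129 130 177 176
  176 156]
 [125 196 168 207 182 157 147 127 121 113 107  94  77 111 129 167 178 178
  178 176]
 [121 132 169 192 224 202 179 155 138 133 103  98  70 109 131 180 174 177
  177 173]
 [123 140 176  95 228 223 213 161 131 140  97  99  71 107 130 167 176 173
  179 178]
 [122 141 161 169 224 220 218 164 116 124 102 102  70 113 130 145 167 176
  179 178]
 [121 133 221 221 224 225 225 169 112 112 108  99  70 133 126 128 141 158
  161 161]
 [124 125 210 218 220 227 228 182 112 113 111 100  86 118 112 114 128 131
  135 136]
 [123 122 196 207 173 175 186 183 110 112 110  95 114  91 113 106 112 114
  123 131]
 [122 123 166 193  53  20  68 129  93  99 109 105 124  69 100 101 101 105
  113 127]
 [125 124 128 190  16  17  26  17  54  63  87 110 104  53  56  71  78 123
  115 130]
 [124 125 133 196  14  21  17  22  20  24  43  81  60  51  76  57  61 124
  130 132]
 [125 
[... 314 characters left out ...]
 110 111
  109 118]
 [124 125 125 130 214 219 224 226 147  57  40  37  52  17  15  82 127 121
  110 112]
 [121 124 126 133 222 223 225 226 121  43  40  97  98  43  28 106 123 126
  127 122]
 [123 124 125 122 221 223 225 224 137  50  67 131 113 102  70  92  98 115
  126 126]
 [126 124 125 127 222 225 228 219 137  75  89 132 108 134 119  98  73  82
  103 108]
 [122 122 125 121 227 227 228 223 109  94  96 125 129 140 136 130 107  96
   77  74]
 [124 126 112 107 196 181 181 172  21  93  91 113 141 142 140 134 127 123
  108  97]
 [ 97 100  71  70  98  14  61 101  96 104  80 131 140 141 142 140 134 126
  122 122]
 [168 169 169 172 176 173 175 144 125 127 104 146 142 144 140 140 141 132
  123 122]]
```

Run:
```python
from h import *
t=snap('top');s=snap('side');p1,d1=ray(t,306.7,203.9);p2,d2=ray(s,310.3,196.4)
A=np.c_[d1,-d2];l=np.linalg.lstsq(A,p2-p1,rcond=None)[0];print('bar tri',p1+l[0]*d1,p2+l[1]*d2)
P=np.array([.4785,-.1896,.0728]);x=np.array([-.861,.509,0]);y=np.array([.509,.861,0])
for a in(-.039,.039):print('body edge before nudge',proj(s,P-.0965*y+a*x+[0,0,.0658]))
st=sense();print('tcp',proj(s,st['position']),proj(s,st['position']+np.array([0,0,.025])))
```

```text
bar tri [ 0.47917216 -0.19077914  0.0892115 ] [ 0.48384662 -0.19109621  0.08952385]
body edge before nudge [306.5 201.6]
body edge before nudge [279. 195.]
tcp [309.4 200. ] [309.4 192.4]
```

View pics/d3.png

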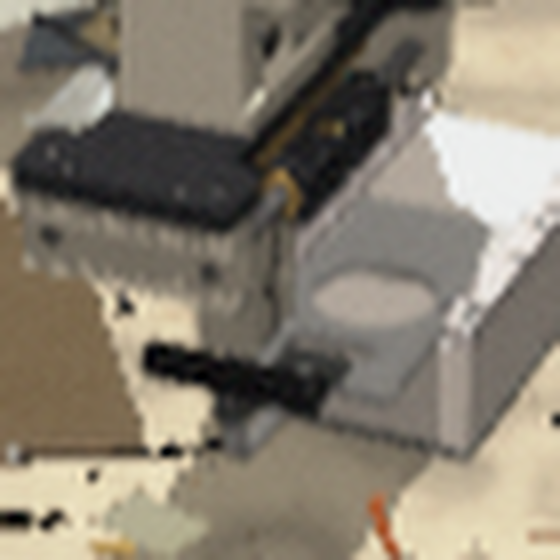

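d3 still shows the bar at (150–330, 350–400), drawn in front of or just below the finger ends. I'll compare pixels with the first picture to see what changed around the bar.

Run:
```python
from h import *
s=snap('side')['color'];o=cv2.imread('pics/side0.png')
np.set_printoptions(linewidth=200)
print('old');print(o[190:208,296:326].max(2)[:,::1]);print('new');print(s[190:208,296:326].max(2))
```

```text
old
[[228 228 228 227 229 231 228 230 230 232 235 234 233 230 222 206 222 222 222 222 223 215 214 224 220 223 224 230 234 237]
 [226 228 227 215 231 233 233 231 232 232 232 231 229 227 226 221 221 222 220 212 192 175 175 194 190 210 215 220 221 222]
 [216 221 180 145 183 191 194 215 218 226 227 224 224 224 223 223 222 221 218 180 117 125 131 135 139 170 175 188 189 200]
 [203 186  68  40  44  70  82 143 141 174 182 202 202 221 222 222 219 221 217 149  96 110 118 117 121 129 125 147 148 160]
 [198 158  33  32  39  40  41  40  36  37  74 130 134 171 179 188 207 218 182 120 100  96  99 101 103 109 105 147 170 161]
 [204 140  21  25  28  32  39  40  41  38  42  38  34  41  70 103 138 164 101  81  85 125 136 105 100  98  97 104 200 201]
 [210 165  80  43  25  21  27  28  34  35  30  36  38  41  41  41  39  41  41  37  54 114 131  80  84  89  91 140 221 223]
 [209 205 158 143 107 106  44  46  20  21  24  24  30  30  29  32  37  37  42  37  38  42  61  34  42  69 103 201 221 222]
 [200 199 198 202 185 184 165 168 162 122  44  25  18  19  23  24  27  27  30  33  39  40  41  36  34  90 126 18
[... 2637 characters left out ...]
193 137  63  47  52  66 103 132 131 114 102 101  92  71  65  94  88 101 104 115 122]
 [125 141 224 225 225 226 228 225 222 140 136 102  77  78  93 130 130 118 109 122 134 131 115 110 100  90  76  87  81  87]
 [125 139 227 230 227 200 229 227 223 140 108  91  93  94  99 128 125 107 127 139 139 135 135 134 132 124 109 111  96  89]
 [106 115 198 229 176 106 181 180 176 103  25  45  94  96  90 113 114 125 141 139 142 138 136 134 133 135 125 123 121 116]
 [ 68  64  97 176   9  16  66 165  98  99 101 101 103  92  82 103 131 143 141 144 143 139 142 140 139 135 134 131 125 121]
 [174 172 173 172 171 170 172 197 142 140 126 143 131 118 108 127 144 144 142 144 145 142 142 142 140 138 138 137 137 124]]
```

Run:
```python
from h import *
s=snap('side');o=cv2.imread('pics/side0.png')
P=np.array([.2114,-.6405,.1969]);R=np.array([[-0.95,-0.313,-0.001],[-0.313,0.95,0.001],[0,0.002,-1.0]])
for y in(-.044,0,.044):
  for z in(0,-.025,-.0658):print(y,z,proj(s,P+R@[0,y,z]))
for a in(-.0965,.0965):
  for b in(-.039,.039):print('body',a,b,proj(s,P+R@[b,a,-.0658]))
d=cv2.absdiff(s['color'],o).max(2);k=cv2.morphologyEx((d>35).astype(np.uint8),cv2.MORPH_OPEN,np.ones((2,2)))
for r in range(240,330,3):
  x=np.where(k[r,130:260])[0];print(r,(x.min()+130,x.max()+130,len(x)) if len(x) else None,end=' ')
cv2.imwrite('pics/e1.png',np.hstack([cv2.resize(o[190:330,140:250],None,fx=3.5,fy=3.5),cv2.resize(s['color'][190:330,140:250],None,fx=3.5,fy=3.5)]))
```

```text
-0.044 0 [195.6 300.5]
-0.044 -0.025 [193.9 290. ]
-0.044 -0.0658 [190.9 272. ]
0 0 [189.8 285.2]
0 -0.025 [188.  274.8]
0 -0.0658 [185.  257.1]
0.044 0 [184.3 270.9]
0.044 -0.025 [182.5 260.7]
0.044 -0.0658 [179.5 243.3]
body -0.0965 -0.039 [222.  284.5]
body -0.0965 0.039 [174.3 298.5]
body 0.0965 -0.039 [193.7 223.1]
body 0.0965 0.039 [152.5 233.2]
240 (np.int64(165), np.int64(259), 38) 243 (np.int64(166), np.int64(259), 29) 246 (np.int64(166), np.int64(216), 21) 249 (np.int64(167), np.int64(218), 23) 252 (np.int64(168), np.int64(219), 23) 255 (np.int64(200), np.int64(219), 20) 258 (np.int64(200), np.int64(219), 20) 261 (np.int64(181), np.int64(219), 22) 264 (np.int64(167), np.int64(219), 43) 267 (np.int64(170), np.int64(220), 44) 270 (np.int64(170), np.int64(217), 42) 273 (np.int64(171), np.int64(259), 33) 276 (np.int64(171), np.int64(259), 26) 279 (np.int64(172), np.int64(259), 44) 282 (np.int64(173), np.int64(259), 45) 285 (np.int64(190), np.int64(259), 44) 288 (np.int64(190), np.int64(258), 45) 291 (np.int64(191), np.int64(259), 46) 294 (np.int64(191), np.int64(259), 50) 297 (np.int64(207), np.int64(259), 50) 300 (np.int64(200), np.int64(259), 58) 303 (np.int64(199), np.int64(258), 57) 306 (np.int64(198), np.int64(256), 59) 309 (np.int64(199), np.int64(255), 57) 312 (np.int64(201), np.int64(253), 53) 315 (np.int64(205), np.int64(251), 47) 318 (np.int64(208), np.int64(250), 43) 321 (np.int64(208), np.int64(252), 44) 324 (np.int64(210), np.int64(252), 42) 327 (np.int64(211), np.int64(248), 38)
```

View pics/e1.png

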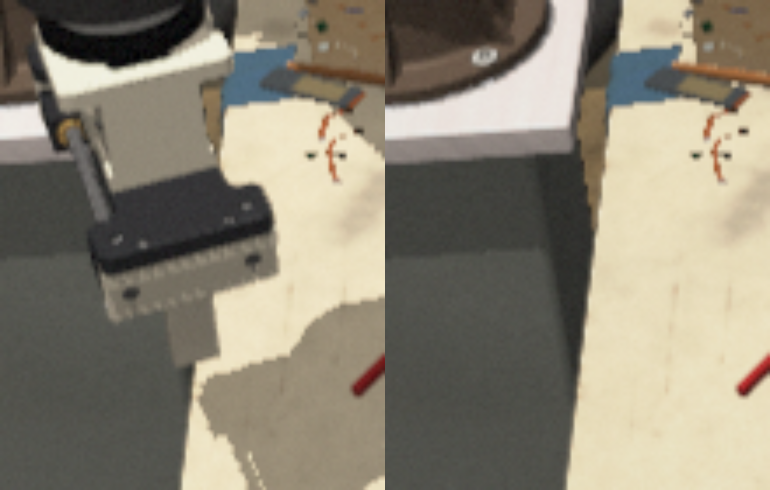

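e1 shows the front finger's tip at about image (196,293), whereas the reported TCP projects to about (198,307). The body edge is likewise too high by about 15 px. Horizontally, the top view agrees with the reported pose. So the real fingertips are about 30 mm higher than the reported z, and they closed above the bar. I'll find the offset by touching down gently on the bar (top at 97 mm).

>>> step_arm:
  delta_rot:
    - [0, 0, 0]
    - [0, 0, 0]
    - [0, 0, 0]
    - [0, 0, 0]
    - [0, 0, 0]
    - [0, 0, 0]
  linear:
    - [0, -0.3, 0]
    - [0, 0, 0]
    - [0, 0, 0.06]
    - [0, 0, 0.06]
    - [0, 0, 0.06]
    - [0, 0, 0]
  hand: [1, 1, 1, 1, 1, 1]

```text
time_s: 5.9
position: [0.4785, -0.1896, 0.0684]
ee_rot: [[-0.861, 0.509, -0.0], [0.509, 0.861, -0.0], [0.0, -0.0, -1.0]]
force: [-0.9, 0.2, 3.4]
finger_gap: 0.0009
grasp_force: 1.5
```

>>> step_arm:
  delta_rot:
    - [0, 0, 0]
    - [0, 0, 0]
  linear:
    - [0, 0, 0.08]
    - [0, 0, 0]
  hand: [1, 1]

```text
time_s: 6.1
position: [0.4787, -0.1897, 0.0681]
ee_rot: [[-0.861, 0.509, 0.0], [0.509, 0.861, -0.001], [-0.001, -0.0, -1.0]]
force: [-7.0, 3.2, 20.6]
finger_gap: 0.0005
grasp_force: 10.1
```

>>> step_arm:
  delta_rot:
    - [0, 0, 0]
    - [0, 0, 0]
  linear:
    - [0, 0, 0.08]
    - [0, 0, 0]
  hand: [1, 1]

```text
time_s: 6.3
position: [0.4788, -0.1899, 0.0678]
ee_rot: [[-0.861, 0.508, 0.001], [0.508, 0.861, -0.001], [-0.002, -0.001, -1.0]]
force: [-13.3, 7.5, 37.4]
finger_gap: 0.0004
grasp_force: 18.8
```

Contact came at a reported z of 0.0685, which is a true 0.097. So true z = reported + 0.0285. Next: back up, open, straddle the bar and close.

>>> step_arm:
  delta_rot:
    - [0, 0, 0]
    - [0, 0, 0]
    - [0, 0, 0]
    - [0, 0, 0]
    - [0, 0, 0]
    - [0, 0, 0]
    - [0, 0, 0]
    - [0, 0, 0]
    - [0, 0, 0]
    - [0, 0, 0]
    - [0, 0, 0]
    - [0, 0, 0]
    - [0, 0, 0]
    - [0, 0, 0]
    - [0, 0, 0]
    - [0, 0, 0]
  linear:
    - [0, 0, -0.5]
    - [0, 0, -0.5]
    - [0, 0, 0]
    - [0, 0, 0]
    - [0, 0, 0]
    - [0, 0, 0.46]
    - [0, 0, 0.46]
    - [0, 0, 0.46]
    - [0, 0, 0.46]
    - [0, 0, 0]
    - [0, 0, 0]
    - [0, 0, 0]
    - [0, 0, 0]
    - [0, 0, 0]
    - [0, 0, 0]
    - [0, 0, 0]
  hand: [1, 1, 0.09, 0.09, 0.09, 0.09, 0.09, 0.09, 0.09, 0.09, 1, 1, 1, 1, 1, 1]

```text
time_s: 7.9
position: [0.4787, -0.1898, 0.0437]
ee_rot: [[-0.861, 0.509, 0.001], [0.509, 0.861, -0.0], [-0.001, -0.0, -1.0]]
force: [-1.1, -2.8, 3.7]
finger_gap: 0.0131
grasp_force: 30.0
```

>>> step_arm:
  delta_rot:
    - [0, 0, 0]
    - [0, 0, 0]
    - [0, 0, 0]
    - [0, 0, 0]
    - [0, 0, 0]
    - [0, 0, 0]
    - [0, 0, 0]
    - [0, 0, 0]
    - [0, 0, 0]
  linear:
    - [0, 0.185, 0]
    - [0, 0.185, 0]
    - [0, 0.185, 0]
    - [0, 0.185, 0]
    - [0, 0.185, 0]
    - [0, 0.185, 0]
    - [0, 0.185, 0]
    - [0, 0.185, 0]
    - [0, 0, 0]
  hand: [1, 1, 1, 1, 1, 1, 1, 1, 1]

```text
time_s: 8.8
position: [0.4984, -0.1567, 0.0437]
ee_rot: [[-0.861, 0.509, 0.002], [0.509, 0.861, 0.001], [-0.001, 0.001, -1.0]]
force: [-0.0, 2.1, 5.9]
finger_gap: 0.0129
grasp_force: 30.0
```

>>> step_arm:
  delta_rot:
    - [0, 0, 0]
    - [0, 0, 0]
    - [0, 0, 0]
    - [0, 0, 0]
    - [0, 0, 0]
    - [0, 0, 0]
    - [0, 0, 0]
    - [0, 0, 0]
    - [0, 0, 0]
  linear:
    - [0, 0, 0]
    - [0, 0, 0]
    - [0, 0, 0]
    - [0, 0, 0]
    - [0, 0, -0.8]
    - [0, 0, -0.8]
    - [0, 0, -0.8]
    - [0, 0, -0.8]
    - [0, 0, 0]
  hand: [0.09, 0.09, 0.09, 0.09, 0.09, 0.09, 0.09, 0.09, 0.09]

```text
time_s: 9.7
position: [0.4991, -0.1579, 0.1259]
ee_rot: [[-0.861, 0.509, 0.005], [0.509, 0.861, -0.0], [-0.004, 0.002, -1.0]]
force: [-0.5, 0.2, -0.0]
finger_gap: 0.0397
grasp_force: 0.0
```

>>> step_arm:
  delta_rot:
    - [0, 0, 0]
    - [0, 0, 0]
    - [0, 0, 0]
    - [0, 0, 0]
    - [0, 0, 0]
    - [0, 0, 0]
    - [0, 0, 0]
    - [0, 0, 0]
    - [0, 0, 0]
  linear:
    - [-0.27, -0.73, 0]
    - [-0.27, -0.73, 0]
    - [-0.27, -0.73, 0]
    - [-0.27, -0.73, 0]
    - [-0.27, -0.73, 0]
    - [-0.27, -0.73, 0]
    - [-0.27, -0.73, 0]
    - [-0.27, -0.73, 0]
    - [0, 0, 0]
  hand: [0.09, 0.09, 0.09, 0.09, 0.09, 0.09, 0.09, 0.09, 0.09]

```text
time_s: 10.6
position: [0.4686, -0.3123, 0.1223]
ee_rot: [[-0.859, 0.511, -0.001], [0.511, 0.859, 0.0], [0.001, -0.0, -1.0]]
force: [-0.1, 0.9, 0.5]
finger_gap: 0.0398
grasp_force: 0.0
```

Run:
```python
from h import *
t=snap('top');s=snap('side');f=lambda i:cv2.resize(i,(400,400*i.shape[0]//i.shape[1]),interpolation=2)
a=f(t['color'][120:270,190:390]);b=f(s['color'][140:290,240:440]);cv2.imwrite('pics/g1.png',np.hstack([a,b]))
st=sense();P=st['position'];print(P.round(4) if hasattr(P,'round') else P,'tip px side',proj(s,np.array(P)+[0,0,.0285]))
w=np.array([.561,-.0513,.0545]);print('well top px',proj(t,w),'side',proj(s,w))
```

```text
[ 0.4689 -0.3109  0.1225] tip px side [309.6 201.3]
well top px [245.8 168.3] side [330.5 180.3]
```

View pics/g1.png

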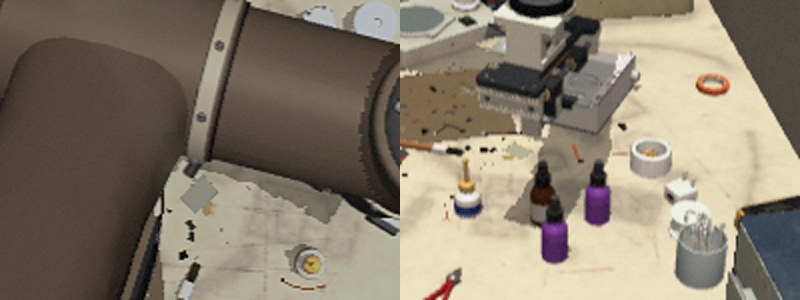

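The right panel of g1 shows the gripper hovering over the amber bottle at (543,190), with the bystanders untouched. The left panel is mostly hidden by the arm. Now I'll grip the bottle at its collar.

>>> step_arm:
  delta_rot:
    - [0, 0, 0]
    - [0, 0, 0]
    - [0, 0, 0]
    - [0, 0, 0]
    - [0, 0, 0]
    - [0, 0, 0]
    - [0, 0, 0]
    - [0, 0, 0]
    - [0, 0, 0]
    - [0, 0, 0]
    - [0, 0, 0]
    - [0, 0, 0]
    - [0, 0, 0]
  linear:
    - [-0.07, 0.03, 0]
    - [0, 0, 0.6]
    - [0, 0, 0.6]
    - [0, 0, 0.6]
    - [0, 0, 0.6]
    - [0, 0, 0.6]
    - [0, 0, 0.56]
    - [0, 0, 0]
    - [0, 0, 0]
    - [0, 0, 0]
    - [0, 0, 0]
    - [0, 0, 0]
    - [0, 0, 0]
  hand: [0.09, 0.09, 0.09, 0.09, 0.09, 0.09, 0.09, 0.09, 0.3, 0.5, 0.7, 1, 1]

```text
time_s: 12.0
position: [0.4719, -0.3114, 0.035]
ee_rot: [[-0.861, 0.509, 0.001], [0.509, 0.861, -0.001], [-0.002, 0.0, -1.0]]
force: [0.5, -0.3, 3.5]
finger_gap: 0.0198
grasp_force: 30.0
```

>>> step_arm:
  delta_rot:
    - [0, 0, 0]
    - [0, 0, 0]
    - [0, 0, 0]
    - [0, 0, 0]
    - [0, 0, 0]
    - [0, 0, 0]
    - [0, 0, 0]
    - [0, 0, 0]
    - [0, 0, 0]
  linear:
    - [0, 0, -0.4]
    - [0, 0, -0.8]
    - [0, 0, -0.8]
    - [0, 0, -0.8]
    - [0, 0, -0.8]
    - [0, 0, -0.8]
    - [0, 0, -0.4]
    - [0, 0, 0]
    - [0, 0, 0]
  hand: [1, 1, 1, 1, 1, 1, 1, 1, 1]

```text
time_s: 12.9
position: [0.4709, -0.3108, 0.1537]
ee_rot: [[-0.86, 0.51, -0.001], [0.51, 0.86, 0.001], [0.001, 0.0, -1.0]]
force: [-0.0, 0.9, -1.2]
finger_gap: 0.0198
grasp_force: 30.0
```

Run:
```python
from h import *
s=snap('side');st=sense();P=np.array(st['position']);print(P.round(4),st['finger_gap'],st['grasp_force'],st['force'])
h=cv2.cvtColor(s['color'],cv2.COLOR_BGR2HSV);m=cv2.inRange(h,(0,90,25),(14,255,140))
e=P.copy();e[2]-=.035
print('exp body bottom/top px',proj(s,e),proj(s,e+[0,0,.06]))
n,l,t,c=cv2.connectedComponentsWithStats(m[100:300,250:400]);print([(t[i].tolist(),c[i].round(1).tolist()) for i in range(1,n) if t[i,4]>15])
i=s['color'][130:240,260:380];cv2.imwrite('pics/g2.png',cv2.resize(i,None,fx=6,fy=5.4,interpolation=2))
```

```text
[ 0.4706 -0.3108  0.1532] 0.020142789301720747 29.980891048908234 [-0.13169179  0.14139779 -1.22091657]
exp body bottom/top px [310.3 212.1] [310.3 191.9]
[([28, 26, 9, 6, 21], [31.8, 28.6]), ([138, 82, 12, 6, 17], [142.8, 85.1]), ([55, 93, 13, 11, 100], [60.9, 98.8]), ([55, 112, 12, 4, 25], [60.6, 113.6]), ([0, 185, 12, 11, 25], [5.0, 190.0])]
```

The bottle is held upright and level: the amber blob is centred at about (311,199), as predicted. I'll swing aside for a clear top view so I can measure the window, which at the click sits over the well.

>>> step_arm:
  delta_rot:
    - [0, 0, 0]
    - [0, 0, 0]
    - [0, 0, 0]
    - [0, 0, 0]
    - [0, 0, 0]
    - [0, 0, 0]
    - [0, 0, 0]
    - [0, 0, 0]
    - [0, 0, 0]
    - [0, 0, 0]
    - [0, 0, 0]
    - [0, 0, 0]
  linear:
    - [0.1, -0.9, 0]
    - [0.1, -0.9, 0]
    - [0.1, -0.9, 0]
    - [0.1, -0.9, 0]
    - [0.1, -0.9, 0]
    - [0.1, -0.9, 0]
    - [0.1, -0.9, 0]
    - [0.1, -0.9, 0]
    - [0.1, -0.9, 0]
    - [0.1, -0.9, 0]
    - [0.1, -0.9, 0]
    - [0, 0, 0]
  hand: [1, 1, 1, 1, 1, 1, 1, 1, 1, 1, 1, 1]

```text
time_s: 14.15
position: [0.3197, -0.511, 0.1525]
ee_rot: [[-0.859, 0.511, -0.002], [0.511, 0.859, 0.002], [0.003, 0.0, -1.0]]
force: [-0.7, 0.2, -0.3]
finger_gap: 0.0198
grasp_force: 30.0
```

Run:
```python
from h import *
s=snap('top');c=s['color'];st=sense();print(np.round(st['position'],4),st['grasp_force'])
g=c.max(2);m=np.zeros((400,640),np.uint8);m[165:225,270:322]=(g[165:225,270:322]<60)*255
k=max(cv2.findContours(m,0,2)[0],key=cv2.contourArea);r=cv2.minAreaRect(k);print('bar',r,onz(s,*r[0],.092))
cv2.imwrite('pics/k1.png',cv2.resize(c[115:265,190:390],None,fx=4,fy=4,interpolation=cv2.INTER_CUBIC))
```

```text
[ 0.3203 -0.5103  0.1526] 29.987925589084625
bar ((291.33819580078125, 194.60292053222656), (6.002450466156006, 29.49775505065918), 30.963754653930664) [ 0.4989 -0.1571  0.092 ]
```

View pics/k1.png

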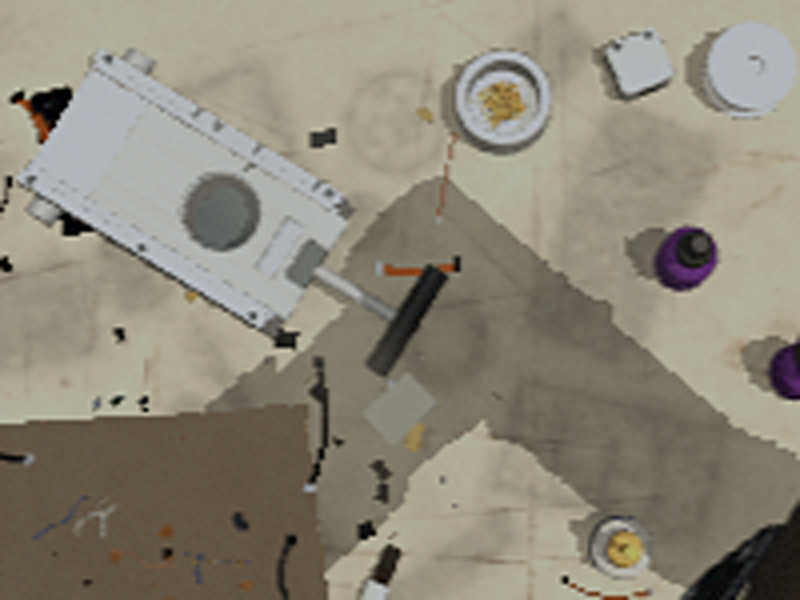

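The view is clear: in k1 the window is centred at (221,212) with the dark well visible through it, and the bar has moved 39 mm to (410,320). The well comes out at about (0.5625, −0.0495). Now carrying the bottle over.

>>> step_arm:
  delta_rot:
    - [0, 0, 0]
    - [0, 0, 0]
    - [0, 0, 0]
    - [0, 0, 0]
    - [0, 0, 0]
    - [0, 0, 0]
    - [0, 0, 0]
    - [0, 0, 0]
    - [0, 0, 0]
    - [0, 0, 0]
    - [0, 0, 0]
    - [0, 0, 0]
    - [0, 0, 0]
    - [0, 0, 0]
    - [0, 0, 0]
    - [0, 0, 0]
    - [0, 0, 0]
    - [0, 0, 0]
    - [0, 0, 0]
    - [0, 0, 0]
  linear:
    - [0, 0.4, -0.5]
    - [0.06, 0.94, 0]
    - [0.06, 0.94, 0]
    - [0.06, 0.94, 0]
    - [0.06, 0.94, 0]
    - [0.06, 0.94, 0]
    - [0.06, 0.94, 0]
    - [0.06, 0.94, 0]
    - [0.06, 0.94, 0]
    - [0.06, 0.94, 0]
    - [0.06, 0.94, 0]
    - [0.06, 0.94, 0]
    - [0.06, 0.94, 0]
    - [0.06, 0.94, 0]
    - [0.06, 0.94, 0]
    - [0.06, 0.94, 0]
    - [0.06, 0.94, 0]
    - [0.06, 0.94, 0]
    - [0, 0.94, 0]
    - [0, 0.94, 0]
  hand: [1, 1, 1, 1, 1, 1, 1, 1, 1, 1, 1, 1, 1, 1, 1, 1, 1, 1, 1, 1]

```text
time_s: 16.2
position: [0.5324, -0.102, 0.1674]
ee_rot: [[-0.861, 0.508, 0.001], [0.508, 0.861, 0.0], [-0.0, 0.0, -1.0]]
force: [0.6, -0.2, -1.1]
finger_gap: 0.0198
grasp_force: 30.0
```

>>> step_arm:
  delta_rot:
    - [0, 0, 0]
    - [0, 0, 0]
    - [0, 0, 0]
    - [0, 0, 0]
  linear:
    - [0, 0.7, 0]
    - [0, 0.7, 0]
    - [0, 0, 0]
    - [0, 0, 0]
  hand: [1, 1, 1, 1]

```text
time_s: 16.6
position: [0.5499, -0.0736, 0.1667]
ee_rot: [[-0.861, 0.509, -0.001], [0.509, 0.861, -0.0], [0.0, -0.0, -1.0]]
force: [-0.0, 0.2, -0.9]
finger_gap: 0.0198
grasp_force: 30.0
```

Run:
```python
from h import *
st=sense();P=np.array(st['position']);R=np.array(st['ee_rot']);print(P.round(4),R.round(4).tolist(),st['grasp_force'],st['finger_gap'])
d=np.array([.5625,-.0495,P[2]])-P;print('tool mm',(R.T@d*1000).round(1))
```

```text
[ 0.5499 -0.0736  0.1667] [[-0.861, 0.5086, -0.0006], [0.5086, 0.861, -0.0001], [0.0004, -0.0004, -1.0]] 29.98435467481613 0.01977290010420681
tool mm [ 1.4 27.2 -0. ]
```

>>> step_arm:
  delta_rot:
    - [0, 0, 0]
    - [0, 0, 0]
    - [0, 0, 0]
    - [0, 0, 0]
    - [0, 0, 0]
    - [0, 0, 0]
    - [0, 0, 0]
    - [0, 0, 0]
    - [0, 0, 0]
  linear:
    - [0.05, 0.55, 0]
    - [0, 0.54, 0]
    - [0, 0, 0]
    - [0, 0, 0.5]
    - [0, 0, 0.5]
    - [0, 0, 0.5]
    - [0, 0, 0.5]
    - [0, 0, 0.4]
    - [0, 0, 0]
  hand: [1, 1, 1, 1, 1, 1, 1, 1, 1]

```text
time_s: 17.5
position: [0.5616, -0.0503, 0.1047]
ee_rot: [[-0.86, 0.51, -0.003], [0.51, 0.86, -0.0], [0.002, -0.002, -1.0]]
force: [-0.3, -0.6, -0.3]
finger_gap: 0.0201
grasp_force: 30.0
```

>>> step_arm:
  delta_rot:
    - [0, 0, 0]
    - [0, 0, 0]
    - [0, 0, 0]
    - [0, 0, 0]
    - [0, 0, 0]
    - [0, 0, 0]
  linear:
    - [0, 0, 0.2]
    - [0, 0, 0.2]
    - [0, 0, 0.2]
    - [0, 0, 0.2]
    - [0, 0, 0.2]
    - [0, 0, 0]
  hand: [1, 1, 1, 1, 1, 1]

```text
time_s: 18.1
position: [0.5623, -0.0501, 0.081]
ee_rot: [[-0.861, 0.509, -0.001], [0.509, 0.861, -0.0], [0.001, -0.001, -1.0]]
force: [-0.6, 0.3, -1.3]
finger_gap: 0.0197
grasp_force: 30.0
```

The base has passed through the window and mouth without contact. Lowering on.

>>> step_arm:
  delta_rot:
    - [0, 0, 0]
    - [0, 0, 0]
    - [0, 0, 0]
    - [0, 0, 0]
    - [0, 0, 0]
    - [0, 0, 0]
    - [0, 0, 0]
    - [0, 0, 0]
  linear:
    - [0, 0, 0.2]
    - [0, 0, 0.2]
    - [0, 0, 0.2]
    - [0, 0, 0.2]
    - [0, 0, 0.2]
    - [0, 0, 0.2]
    - [0, 0, 0.2]
    - [0, 0, 0]
  hand: [1, 1, 1, 1, 1, 1, 1, 1]

```text
time_s: 18.9
position: [0.5623, -0.0501, 0.0459]
ee_rot: [[-0.86, 0.509, -0.001], [0.509, 0.86, -0.0], [0.001, -0.001, -1.0]]
force: [0.2, -0.9, -0.5]
finger_gap: 0.0194
grasp_force: 30.0
```

>>> step_arm:
  delta_rot:
    - [0, 0, 0]
    - [0, 0, 0]
    - [0, 0, 0]
    - [0, 0, 0]
  linear:
    - [0, 0, 0.06]
    - [0, 0, 0.06]
    - [0, 0, 0.04]
    - [0, 0, 0]
  hand: [1, 1, 1, 1]

```text
time_s: 19.3
position: [0.5628, -0.05, 0.0427]
ee_rot: [[-0.861, 0.509, -0.0], [0.509, 0.861, 0.0], [0.0, 0.0, -1.0]]
force: [-0.1, 0.5, -0.6]
finger_gap: 0.0196
grasp_force: 30.0
```

>>> step_arm:
  delta_rot:
    - [0, 0, 0]
    - [0, 0, 0]
    - [0, 0, 0]
  linear:
    - [0, 0, 0.06]
    - [0, 0, 0.04]
    - [0, 0, 0]
  hand: [1, 1, 1]

```text
time_s: 19.6
position: [0.5628, -0.05, 0.0402]
ee_rot: [[-0.861, 0.509, -0.0], [0.509, 0.861, -0.0], [-0.0, -0.0, -1.0]]
force: [-0.1, 0.0, -1.1]
finger_gap: 0.0196
grasp_force: 30.0
```

>>> step_arm:
  delta_rot:
    - [0, 0, 0]
    - [0, 0, 0]
  linear:
    - [0, 0, 0.04]
    - [0, 0, 0]
  hand: [1, 1]

```text
time_s: 19.8
position: [0.5635, -0.0502, 0.0401]
ee_rot: [[-0.861, 0.509, 0.001], [0.509, 0.861, -0.0], [-0.001, 0.0, -1.0]]
force: [-1.0, 0.2, 5.5]
finger_gap: 0.0199
grasp_force: 30.0
```

>>> step_arm:
  delta_rot:
    - [0, 0, 0]
    - [0, 0, 0]
  linear:
    - [0, 0, 0.04]
    - [0, 0, 0]
  hand: [1, 1]

```text
time_s: 20.0
position: [0.564, -0.0503, 0.04]
ee_rot: [[-0.861, 0.509, 0.002], [0.509, 0.861, -0.001], [-0.002, 0.001, -1.0]]
force: [-1.8, -0.2, 11.7]
finger_gap: 0.0196
grasp_force: 30.1
```

The bottle is on the floor of the well. Easing off, releasing, and rising straight up.

>>> step_arm:
  delta_rot:
    - [0, 0, 0]
    - [0, 0, 0]
    - [0, 0, 0]
    - [0, 0, 0]
    - [0, 0, 0]
    - [0, 0, 0]
    - [0, 0, 0]
    - [0, 0, 0]
    - [0, 0, 0]
    - [0, 0, 0]
    - [0, 0, 0]
    - [0, 0, 0]
    - [0, 0, 0]
    - [0, 0, 0]
    - [0, 0, 0]
  linear:
    - [0, 0, -0.06]
    - [0, 0, 0]
    - [0, 0, 0]
    - [0, 0, 0]
    - [0, 0, 0]
    - [0, 0, 0]
    - [0, 0, -0.3]
    - [0, 0, -0.6]
    - [0, 0, -0.6]
    - [0, 0, -0.6]
    - [0, 0, -0.6]
    - [0, 0, -0.6]
    - [0, 0, -0.6]
    - [0, 0, -0.6]
    - [0, 0, 0]
  hand: [1, 0.6, 0.4, 0.2, 0.09, 0.09, 0.09, 0.09, 0.09, 0.09, 0.09, 0.09, 0.09, 0.09, 0.09]

```text
time_s: 21.5
position: [0.5642, -0.0499, 0.155]
ee_rot: [[-0.861, 0.509, 0.004], [0.509, 0.861, 0.0], [-0.003, 0.003, -1.0]]
force: [0.1, -0.4, -0.1]
finger_gap: 0.0398
grasp_force: 0.0
```

>>> step_arm:
  delta_rot:
    - [0, 0, 0]
    - [0, 0, 0]
    - [0, 0, 0]
    - [0, 0, 0]
    - [0, 0, 0]
    - [0, 0, 0]
    - [0, 0, 0]
    - [0, 0, 0]
    - [0, 0, 0]
    - [0, 0, 0]
    - [0, 0, 0]
    - [0, 0, 0]
    - [0, 0, 0]
    - [0, 0, 0]
    - [0, 0, 0]
    - [0, 0, 0]
    - [0, 0, 0]
    - [0, 0, 0]
    - [0, 0, 0]
    - [0, 0, 0]
  linear:
    - [0, -0.95, 0]
    - [0, -0.95, 0]
    - [0, -0.95, 0]
    - [0, -0.95, 0]
    - [0, -0.95, 0]
    - [0, -0.95, 0]
    - [0, -0.95, 0]
    - [0, -0.95, 0]
    - [0, -0.95, 0]
    - [0, -0.95, 0]
    - [0, -0.95, 0]
    - [0, -0.95, 0]
    - [0, -0.95, 0]
    - [0, -0.95, 0]
    - [0, -0.95, 0]
    - [0, -0.95, 0]
    - [0, -0.95, 0]
    - [0, -0.95, 0]
    - [0, -0.95, 0]
    - [0, 0, 0]
  hand: [0.09, 0.09, 0.09, 0.09, 0.09, 0.09, 0.09, 0.09, 0.09, 0.09, 0.09, 0.09, 0.09, 0.09, 0.09, 0.09, 0.09, 0.09, 0.09, 0.09]

```text
time_s: 23.5
position: [0.3315, -0.4398, 0.1516]
ee_rot: [[-0.859, 0.511, -0.001], [0.511, 0.859, 0.0], [0.001, -0.0, -1.0]]
force: [1.0, 0.1, -0.1]
finger_gap: 0.0399
grasp_force: 0.0
```

Run:
```python
from h import *
t=snap('top');s=snap('side');c=t['color'];print(sense()['time_s'],sense()['joint_vel'])
g=c.max(2);m=np.zeros((400,640),np.uint8);m[165:225,270:322]=(g[165:225,270:322]<60)*255
k=max(cv2.findContours(m,0,2)[0],key=cv2.contourArea);r=cv2.minAreaRect(k);print('bar',onz(t,*r[0],.092))
m=np.zeros((400,640),np.uint8);m[148:190,222:272]=(g[148:190,222:272]<75)*255
k=max(cv2.findContours(m,0,2)[0],key=cv2.contourArea);(u,v),rr=cv2.minEnclosingCircle(k);print('dark blob',u,v,rr,onz(t,u,v,.075),'exp collar/bulb px',proj(t,(.5625,-.0495,.079)),proj(t,(.5625,-.0495,.1)))
f=lambda i:cv2.resize(i,(400,int(400*i.shape[0]/i.shape[1])),interpolation=2)
cv2.imwrite('pics/z1.png',np.hstack([f(c[130:230,210:330]),f(s['color'][130:230,270:390])]))
```

```text
23.6 [ 0.02119747 -0.00885453 -0.00524815 -0.00021595  0.00085307 -0.00332964]
bar [ 0.4989 -0.1571  0.092 ]
dark blob 244.729736328125 168.3648681640625 8.43045711517334 [ 0.5577 -0.0519  0.075 ] exp collar/bulb px [243.4 166. ] [242.  164.5]
```

View pics/z1.png

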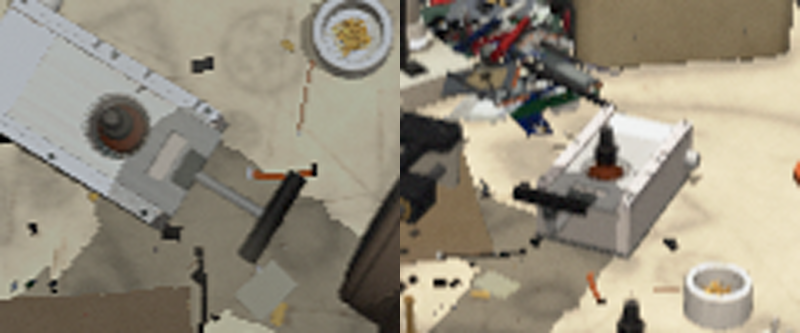

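The last picture shows the amber bottle upright in the well: collar and bulb at (115,125) in the left panel and (605,150) in the right. The shutter window surrounds it, the bar has not moved from its click, and the gripper is clear. Handing in.

```bash
python3 -c "
from plant import close_job
print(close_job())"
```

```text
the job is handed in; nothing more can be done
None
```

I pushed the rod to its middle click and lowered the amber bottle upright onto the well floor; the last pictures show both in place with the gripper clear. I handed the job in at about 24 s, with no verdict returned.

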